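Open the shop till by its concealed catch

TASK

Open the wooden till. Its sprung drawer is held by a concealed thumb catch at the bottom of a shallow notch somewhere along the raised rail on the till's top: starting on the rail's left end as seen from the robot, run a closed fingertip along the top of the rail to the right until you find the notch, then press the catch inside it down until the drawer springs out. Leave the catch released and the drawer open, do not touch the drawer itself, and leave the bell, mug, candlestick and tin as they stand.

Things in the scene. Friction and masses are not known exactly. Their poses are not given: they have to be found in the camera images.
- till: The till: an oak box 400 wide (its y), 340 deep (its x) and 110 high, fixed to the counter; origin at the centre of its underside, x pointing to its back (away from the robot), y to its left as the robot sees it, z up. A plain rail of darker wood, 24 thick and 24 high, stands along the front edge of its top (top of the rail 134 above the counter), its centre line 152 towards the robot from the origin; it is 380 long and there is nothing else within 75 of it on the top.
- rail_left (a point): Left end of the rail (the +y end): the middle of its 24 mm thickness, at the height of its top face. Same axes as the till. The 60 mm of rail nearest to this end never has the notch.
- rail_right (a point): Right end of the rail (the -y end), likewise. The 40 mm nearest to this end never has the notch. Between the two, the rail's top is level and smooth except for one notch: 40 long along the rail, cut right across its thickness, with upright ends. The bottom of the notch is the top of the catch, of the same dark wood, 6 mm below the rail's top.
- catch (a joint): Travel of the catch, in m: 0 at rest, 0.008 fully down (its top then 14 mm below the rail's top). It is sprung upwards: about 2 N starts it, 6 N takes it fully down. It lets the drawer go somewhere between 0.004 and 0.007, and rises again when released.
- drawer (a joint): How far the drawer is out, in m: 0 shut, 0.09 at its stop. A spring drives it out to the stop within about a second once the catch lets go.
- drawer_front (a point): Centre of the front face of the drawer, which lies in the front of the till (364 wide, 70 high, a brass bail handle in the middle of its front); it comes out along the till's -x, towards the robot, below the rail. The drawer's top edge is 21 mm below the top of the till.
- bell: A brass hand bell, 60 across and 82 high, standing on the right half of the till's top, behind the rail; origin at the centre of its foot.
- mug: A white enamel mug, 84 across and 85 high, on the counter left of the till; origin at the centre of its foot.
- candlestick: A brass candlestick, 84 across the foot and 138 high, on the counter left of the till; origin at the centre of its foot.
- tin: A round tin, 72 across and 100 high, on the counter right of the till; origin at the centre of its foot.

How it is judged:
On the way, in this order (a step that is already met when the one before it is completed fails the run):
1. a fingertip rests on the top of the rail, within 60 mm of its left end (contact force between the fingers and till above 0.3 N and y of the grasp point in the frame of rail_left between -0.065 and 0.02 m and x of the grasp point in the frame of rail_left between -0.035 and 0.035 m and z of the grasp point in the frame of rail_left above 0 m), for 0.05 s.
2. the catch in the notch is pressed down with a fingertip (value of joint catch above 0.003 m and contact force between the fingers and anything else above 0.5 N), for 0.02 s.
3. the drawer springs out (value of joint drawer above 0.05 m), for 0.05 s.
At the end, for the whole second after the job is handed in: The drawer stands open at least 80 mm and still, the catch has come back up to within 2 mm of rest, and the bell, mug, candlestick and tin are within 20 mm of where they stood (value of joint drawer above 0.08 m and velocity of joint drawer below 0.01 m/s and value of joint catch below 0.002 m and distance of each of bell, mug, candlestick, tin from where it was at the start of the episode below 0.02 m); the robot touches nothing.
It fails at once if the robot touches the drawer (contact force between any of the fingers, the arm and drawer above 0.5 N).
It fails at once if the bell, mug, candlestick or tin is moved, lifted or tipped (distance of any of bell, mug, candlestick, tin from where it was at the start of the episode above 0.02 m or angle between any of bell, mug, candlestick, tin's own z axis and vertical above 0.35 rad).
It also fails if it takes over 64 s, if anything falls off the work surface, if the arm or the gripper's body presses on something with over 40 N, if the wrist force passes 120 N, or if a joint passes its speed limit or range.

ROBOT

A 6-joint arm with a two-finger parallel gripper is mounted at the origin on the work surface. World frame = base frame: x ahead of the robot, y to its left, z up, the work surface at z = 0. Lengths are in m, angles in rad, forces in N, time in s.
With the tool pointing down it reaches from about 0.4 to 0.825 m from the base axis. Payload 7 kg.
Tool frame: the origin (TCP) lies midway between the tips of the shut fingers; the grasp point (between the pads) lies 19 mm behind it; z points along the fingers, x is the direction in which the jaws open and shut, and the axes are right-handed (so a half turn about z gives the same grasp; the last joint's range is limited). The gripper opens to 88 mm and grips with 3 to 60 N. Pads are 19 mm wide; open, the fingers measure 130 mm over their backs; the gripper's body (78 mm by 193 mm) begins 47 mm behind the grasp point.
Start: joints at [1.461, 0.359, 0.012, 0, -1.224, -0.288], TCP at [0.261, 0.622, 0.227] pointing down, gripper open.
Joint ranges: [-3.07, 3.07], [-1.43, 2.12], [-1.02, 1.25], [-3.03, 1.67], [-3.05, -0], [-3.03, 3.03]. Speed limits (rad/s): [2.39, 2.39, 3.01, 3.14, 3.14, 3.14].

INTERFACE

Orientations are given as [roll, pitch, yaw] about the fixed x, y, z axes, in that order (R = Rz(yaw) Ry(pitch) Rx(roll)).
In Python, from station import arm, grab_frame, camera_params gives the robot as it stands.
- The arm moves only by the shell command python3 -m handwheel 'ROWS' [FORCE]. ROWS is JSON, a list that holds one entry, the list of rows, each a list of 5 numbers: the finger opening in m, from 0 to 0.0876, then the shift along the tool's x, y, z in m, then the turn about the tool's z in degrees. A call has 1 to 20 rows; each row is the pose to reach, as a shift and turn from the pose measured when the call began, along the tool's axes at that moment; what a row does not reach only later rows make up. A row lasts 1/12 s, in which the tool goes at most 41.7 mm and 7.16 degrees, less where a joint would pass 70% of its speed; a pose out of reach is approached as far as the arm can. A call with a gripper value outside its range is refused whole. The fingers move at their own pace and stop on an object; FORCE is the grip in N (left out, the last holds). Time passes only in rows, so rows that repeat a pose let the fingers close. It gives the time, the measured TCP pose, the force and the opening at its end, in the units of the state.
- arm.get_state(): the state, without advancing time (a new reading comes with each control period).
- grab_frame(name): name is "side" or "top" or "wrist"; returns the picture (400x640x3 uint8, blue, green, red); there is no depth.
- camera_params(name): a dict with "intrinsics" (3x3 intrinsics, pixels), "R" (3x3) and "t" (3): a world point X has camera coordinates R X + t; the wrist camera has in their place "tool_from_camera" (4x4, takes a point from camera to tool coordinates, whose origin is the TCP and whose axes are the tool frame's). Camera axes: x right, y down, z forward; pixel columns grow to the right and rows downward; lengths in m; the calibration is good to about 2 mm. A picture is of the moment at which its call begins: read the wrist's pose just before it. camera_params takes no time and is no camera call.
- arm.job_done(): hands the job in, once; it reports no verdict.
The state is a dict: "t": time; "q": joint angles; "qd": joint speeds; "joint_efforts": joint torques, N m; "eef_pos": TCP position; "ee_rot": TCP orientation; "force": force on the tool from outside, world axes, zero at the start; "moment": the same for the moment, N m; "width": finger opening in m.
Only numpy, scipy, OpenCV 4.12 (cv2) and the standard library are available. Lean on these libraries where they do the work, as an engineer would, in place of code of your own. Each camera call takes 0.05 s, during which the arm holds its last target.

## Working session

There is one attempt and no reset: what is moved stays moved. The work goes in short steps, Python scripts to look and compute and a shell command to move; the robot and the scene stay as the last step left them, time stands still between calls to the robot, and variables do not carry over. Pictures are saved under pics/ and viewed, and the job is handed in when it is done.

```bash
ls; mkdir -p pics
python3 - <<'E'
from station import arm, grab_frame, camera_params
import cv2
s=arm.get_state(); print({k:(v if isinstance(v,(int,float)) else [round(float(x),4) for x in v]) for k,v in s.items()})
for n in ("side","top"):
    cv2.imwrite(f"pics/{n}0.png",grab_frame(n)); print(n,camera_params(n))
E
```

```text
pics
{'t': 0.0, 'q': [1.4611, 0.3594, 0.0111, -0.0003, -1.2241, -0.2881], 'qd': [0.0009, -0.0012, 0.0001, 0.0026, -0.0009, 0.0012], 'joint_efforts': [0.0008, -58.2726, 29.3052, 6.9976, 0.0068, -0.0001], 'eef_pos': [0.2613, 0.6218, 0.2256], 'ee_rot': [-3.1414, -0.0016, -1.9687], 'force': [0.0611, -0.038, -0.4827], 'moment': [-0.0182, -0.0014, -0.0161], 'width': 0.08753460870834089}
side {'intrinsics': array([[369.49152204,   0.        , 316.47702158],
       [  0.        , 369.49152204, 204.94101376],
       [  0.        ,   0.        ,   1.        ]]), 'R': array([[ 0.91964156, -0.39236649,  0.01754848],
       [-0.27794825, -0.68173162, -0.6767472 ],
       [ 0.27749627,  0.61748728, -0.7360063 ]]), 't': array([-0.4932765 ,  0.22570347,  1.11619991])}
top {'intrinsics': array([[514.6394819 ,   0.        , 321.83915505],
       [  0.        , 514.6394819 , 194.87129843],
       [  0.        ,   0.        ,   1.        ]]), 'R': array([[-2.25264466e-02, -9.99740225e-01, -3.47023004e-03],
       [-9.92883569e-01,  2.27776928e-02, -1.16890529e-01],
       [ 1.16939208e-01,  8.12406119e-04, -9.93138742e-01]]), 't': array([0.03317328, 0.54179866, 1.42276269])}
```

View pics/side0.png

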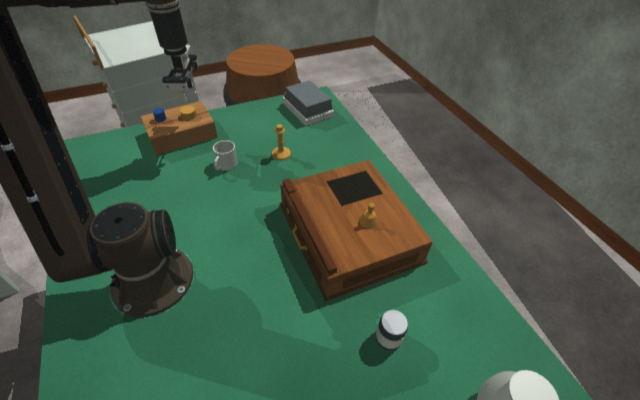

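View pics/top0.png

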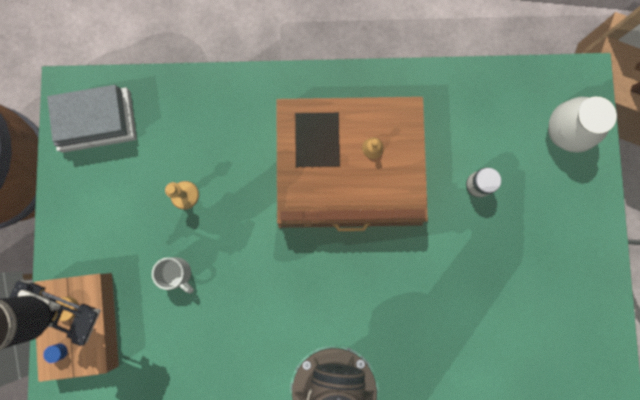

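The side view shows the till at about (355,225), its rail along the near-left edge from (287,183) to (332,280). The top view shows the till spanning columns 276–427 and rows 98–225, with the rail along the bottom edge. The mug is at (172,274), the candlestick at (183,194) and the tin at (484,182). I'll zoom in.

Run:
```python
import cv2
a=cv2.imread("pics/top0.png")[190:240,260:440]
a=cv2.resize(a,None,fx=4.4,fy=4.4,interpolation=cv2.INTER_CUBIC)
b=cv2.imread("pics/side0.png")[165:305,265:365]
b=cv2.resize(b,None,fx=4.2,fy=4.2,interpolation=cv2.INTER_CUBIC)
cv2.imwrite("pics/topz.png",cv2.convertScaleAbs(a,alpha=1.7)); cv2.imwrite("pics/sidez.png",cv2.convertScaleAbs(b,alpha=1.7))
```

```text
(no output)
```

View pics/topz.png

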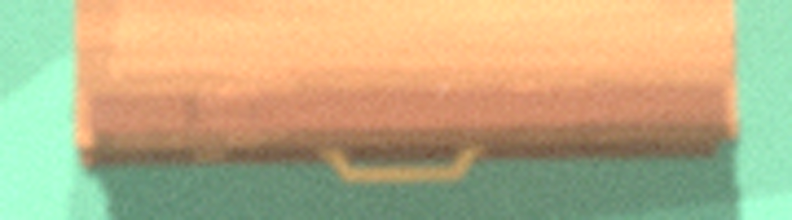

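View pics/sidez.png

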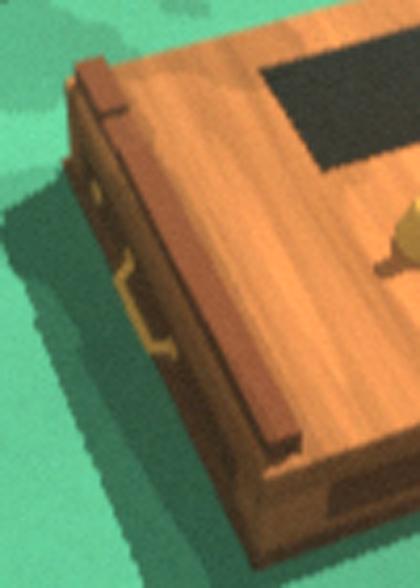

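```bash
cat > h.py <<'E'
import numpy as np
from station import arm, grab_frame, camera_params
P={n:camera_params(n) for n in("side","top")}
def proj(n,X):
    p=P[n]; c=p["R"]@np.asarray(X).T+p["t"][:,None]; u=p["intrinsics"]@c; return (u[:2]/u[2]).T
def tw(pose,L):
    x,y,a=pose; R=np.array([[np.cos(a),-np.sin(a),0],[np.sin(a),np.cos(a),0],[0,0,1]]); return np.asarray(L)@R.T+[x,y,0]
E
python3 - <<'E'
from h import *
from scipy.optimize import least_squares
k=[[-.14,.19,.134],[-.164,.19,.134],[-.14,-.19,.134],[-.164,-.19,.134]]
top=np.array([[95,93],[93,130],[727,86],[727,125]])/4.4+[260,190]
side=np.array([[102,57],[78,66],[300,432],[270,447]])/4.2+[265,165]
tb=[[.17,.2,.11],[.17,-.2,.11]]; tt=np.array([[276.5,98],[425,97.5]])
f=lambda p:np.concatenate([(proj("top",tw(p,k))-top).ravel(),(proj("side",tw(p,k))-side).ravel(),(proj("top",tw(p,tb))-tt).ravel()])
r=least_squares(f,[.6,0,0]); print(r.x,np.round(r.fun.reshape(-1,2),1))
for n,l in(("rl",[[-.152,.19,.134]]),("rr",[[-.152,-.19,.134]])): print(n,tw(r.x,l))
# dark line position: invert
from scipy.optimize import brentq
for n,px in(("top",np.array([190,110])/4.4+[260,190]),("side",np.array([115,110])/4.2+[265,165])):
    ys=np.linspace(-.19,.19,381); d=np.linalg.norm(proj(n,tw(r.x,[[-.152,y,.134] for y in ys]))-px,axis=1); print(n,"line at mm from left",190-1000*ys[d.argmin()],d.min())
# objects
def onz(n,px,z):
    p=P[n]; d=p["R"].T@np.linalg.solve(p["intrinsics"],[*px,1]); C=-p["R"].T@p["t"]; return C+d*(z-C[2])/d[2]
print("mug",onz("top",(172,274),.05),"cand top",onz("top",(172,188),.138),"tin top",onz("top",(487,180),.1),"bell",onz("top",(373,148),.16))
E
```

```text
[ 0.62874508 -0.06258648 -0.01315442] [[-0.8 -0.5]
 [-0.4  0.3]
 [ 0.7 -0.3]
 [ 1.   0. ]
 [ 0.3 -0.5]
 [-0.8 -0.8]
 [ 0.3  0.3]
 [-0.7 -0.4]
 [ 1.3  0.5]
 [-0.8 -0.5]]
rl [[0.4792575  0.12939649 0.134     ]]
rr [[ 0.47425897 -0.25057063  0.134     ]]
top line at mm from left 59.0 0.12753191158272548
side line at mm from left 61.0 0.06725453473095012
mug [0.33112927 0.43681618 0.05      ] cand top [0.55709512 0.4136569  0.138     ] tin top [ 0.56456927 -0.4258069   0.1       ] bell [ 0.64706864 -0.11514261  0.16      ]
```

```bash
cat >> h.py <<'E'
from scipy.spatial.transform import Rotation as Rt
POSE=np.array([0.62874508,-0.06258648,-0.01315442])
def shift(target,yaw=None):
    s=arm.get_state(); R=Rt.from_euler("xyz",s["ee_rot"]).as_matrix(); d=R.T@(np.array(target)-s["eef_pos"])
    t=None if yaw is None else np.degrees((-(yaw-s["ee_rot"][2])+np.pi)%(2*np.pi)-np.pi)
    print("tool shift mm",np.round(d*1000,1),"turn",t)
def rail(mm,h):  # world of point mm from left end, h above the rail top
    return tw(POSE,[[-.152,.19-mm/1000,.134+h]])[0]
def st():
    s=arm.get_state(); L=np.array(s["eef_pos"])-[POSE[0],POSE[1],0]; c,sn=np.cos(POSE[2]),np.sin(POSE[2])
    print("t%.2f"%s["t"],"pos",np.round(s["eef_pos"],4),"rot",np.round(s["ee_rot"],3),"F",np.round(s["force"],2),"w%.4f"%s["width"])
    print("mm from left %.1f across %.1f above rail %.1f"%(190-1000*(-sn*L[0]+c*L[1]),1000*(c*L[0]+sn*L[1])+152,1000*L[2]-134))
E
python3 -c "
from h import *
shift(rail(22,.07),np.pi+POSE[2])"
```

```text
tool shift mm [ 389.9 -400.    22.4] turn 67.95677119629572
```

```bash
python3 -m handwheel '[[[0,0.01,-0.01,0,2],[0,0.03,-0.031,0,6],[0,0.055,-0.056,0.003,10],[0,0.08,-0.082,0.005,14],[0,0.105,-0.107,0.006,18],[0,0.13,-0.133,0.008,22],[0,0.155,-0.158,0.009,27],[0,0.18,-0.184,0.01,31],[0,0.205,-0.21,0.012,35],[0,0.23,-0.235,0.013,40],[0,0.255,-0.261,0.015,44],[0,0.28,-0.286,0.016,48],[0,0.305,-0.312,0.018,53],[0,0.33,-0.338,0.019,57],[0,0.355,-0.363,0.02,61],[0,0.375,-0.385,0.021,65],[0,0.387,-0.396,0.022,67],[0,0.39,-0.4,0.022,68],[0,0.39,-0.4,0.022,68],[0,0.39,-0.4,0.022,68]]]' 40
python3 - <<'E'
from h import *
import cv2
st(); shift(rail(22,.03),np.pi+POSE[2]); cv2.imwrite("pics/w1.png",grab_frame("wrist")); print(camera_params("wrist"))
E
```

```text
t: 1.77
eef_pos: [0.4788, 0.1073, 0.2043]
ee_rot: [-3.14, -0.001, 3.127]
force: [-0.5, 0.8, 0.4]
width: 0.0006
t1.77 pos [0.4788 0.1073 0.2043] rot [-3.140e+00 -1.000e-03  3.127e+00] F [-0.55  0.83  0.36] w0.0006
mm from left 22.1 across -0.2 above rail 70.3
tool shift mm [-0.2  0.2 40.3] turn -0.05955969024431597
{'intrinsics': array([[345.15778084,   0.        , 314.98602667],
       [  0.        , 345.15778084, 191.87405232],
       [  0.        ,   0.        ,   1.        ]]), 'tool_from_camera': array([[ 9.99999203e-01,  5.21752626e-05,  1.26166899e-03,
         5.52335754e-04],
       [-3.92825915e-04,  9.62423201e-01,  2.71553728e-01,
        -7.21001793e-02],
       [-1.20009112e-03, -2.71554007e-01,  9.62422455e-01,
        -1.58334788e-01],
       [ 0.00000000e+00,  0.00000000e+00,  0.00000000e+00,
         1.00000000e+00]])}
```

View pics/w1.png

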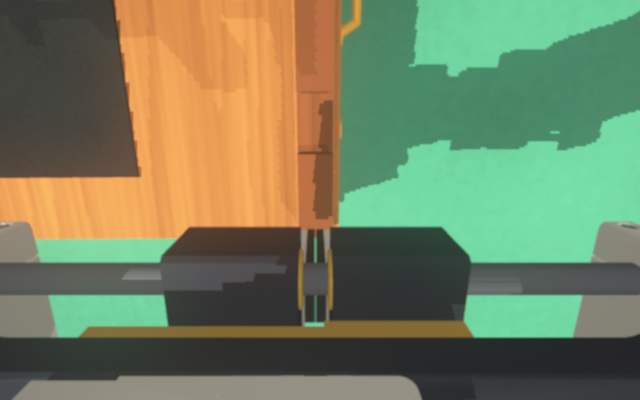

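The wrist view shows the rail (columns 297–340) running up the image, away from the fingertips. A rectangular segment with edge lines at rows 92 and 152 looks like the notch. I'll turn those rows into positions along the rail.

```bash
cat >> h.py <<'E'
def wray(px,h,s):
    p=camera_params("wrist"); T=p["tool_from_camera"]; R=Rt.from_euler("xyz",s["ee_rot"]).as_matrix()
    d=R@T[:3,:3]@np.linalg.solve(p["intrinsics"],[*px,1]); C=np.array(s["eef_pos"])+R@T[:3,3]
    X=C+d*(.134+h-C[2])/d[2]; L=X-[POSE[0],POSE[1],0]; c,sn=np.cos(POSE[2]),np.sin(POSE[2])
    return round(190-1000*(-sn*L[0]+c*L[1]),1), round(1000*(c*L[0]+sn*L[1])+152,1)
E
python3 - <<'E'
from h import *
s=arm.get_state()
for px in [(315,152),(315,92),(299,228),(334,228),(297,122),(340,122)]: print(px,wray(px,0,s))
import cv2
a=cv2.imread("pics/w1.png")[60:235,230:400]; cv2.imwrite("pics/w1z.png",cv2.resize(a,None,fx=3.4,fy=3.4,interpolation=cv2.INTER_CUBIC))
E
```

```text
(315, 152) (np.float64(56.9), np.float64(-1.2))
(315, 92) (np.float64(95.4), np.float64(-1.2))
(299, 228) (np.float64(2.7), np.float64(10.1))
(334, 228) (np.float64(2.7), np.float64(-14.7))
(297, 122) (np.float64(76.6), np.float64(10.6))
(340, 122) (np.float64(76.6), np.float64(-17.5))
```

View pics/w1z.png

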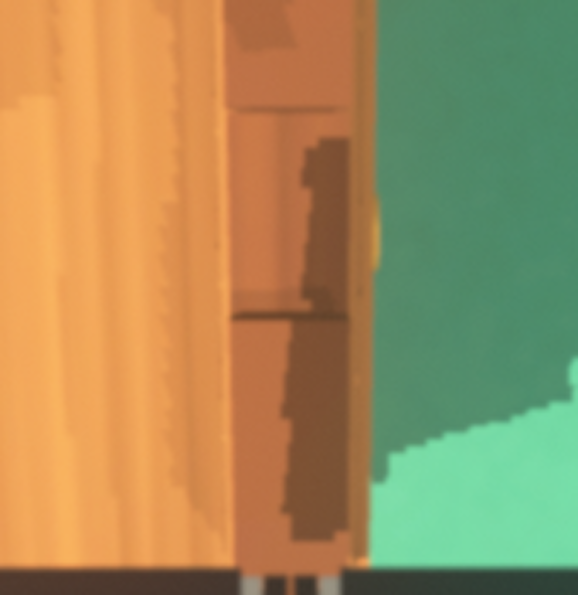

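```bash
python3 -m handwheel '[[[0,0,0,0.02,0],[0,0,0,0.04,0],[0,0,0,0.055,0],[0,0,0,0.063,0],[0,0,0,0.065,0],[0,0,0,0.065,0],[0,0,0,0.065,0]]]'; python3 -c "
from h import *
st()"
```

```text
t: 2.4
eef_pos: [0.4791, 0.1083, 0.1401]
ee_rot: [-3.141, 0.0, 3.13]
force: [0.5, 0.9, 0.0]
width: 0.0002
t2.40 pos [0.4791 0.1083 0.1401] rot [-3.141  0.     3.13 ] F [0.55 0.91 0.05] w0.0002
mm from left 21.1 across 0.1 above rail 6.1
```

```bash
python3 -m handwheel '[[[0,0,0,0.002,0],[0,0,0,0.004,0],[0,0,0,0.005,0],[0,0,0,0.006,0],[0,0,0,0.0065,0],[0,0,0,0.0065,0],[0,0,0,0.0065,0]]]'; python3 -c "
from h import *
st()"
```

```text
t: 2.98
eef_pos: [0.4792, 0.1083, 0.1343]
ee_rot: [-3.141, 0.001, 3.13]
force: [-3.0, 0.8, 6.0]
width: 0.0003
t2.98 pos [0.4792 0.1083 0.1343] rot [-3.141e+00  1.000e-03  3.130e+00] F [-3.04  0.78  5.97] w0.0003
mm from left 21.0 across 0.3 above rail 0.3
```

```bash
python3 -m handwheel '[[[0,0,-0.003,0.0005,0],[0,0,-0.007,0.0005,0],[0,0,-0.011,0.0005,0],[0,0,-0.015,0.0005,0],[0,0,-0.019,0.0005,0],[0,0,-0.023,0.0005,0],[0,0,-0.027,0.0005,0],[0,0,-0.031,0.0005,0],[0,0,-0.033,0.0005,0],[0,0,-0.033,0.0005,0]]]'; python3 -c "
from h import *
st()"
```

```text
t: 3.82
eef_pos: [0.4794, 0.075, 0.1343]
ee_rot: [-3.141, 0.002, 3.129]
force: [0.5, 2.0, 5.7]
width: 0.0005
t3.82 pos [0.4794 0.075  0.1343] rot [-3.141e+00  2.000e-03  3.129e+00] F [0.49 2.03 5.74] w0.0005
mm from left 54.4 across 0.8 above rail 0.3
```

Still on the rail at 54 mm, with 5.7 N. I'll keep sliding in short steps to feel for the drop.

```bash
python3 -m handwheel '[[[0,0,-0.003,0.0006,0],[0,0,-0.006,0.0006,0],[0,0,-0.009,0.0006,0],[0,0,-0.01,0.0006,0]]]'; python3 -m handwheel '[[[0,0,-0.003,0.0006,0],[0,0,-0.005,0.0006,0],[0,0,-0.007,0.0006,0],[0,0,-0.007,0.0006,0]]]'; python3 -c "
from h import *
st()"
```

```text
t: 4.15
eef_pos: [0.4798, 0.0649, 0.1341]
ee_rot: [3.141, 0.004, 3.129]
force: [-0.3, 3.5, 4.5]
width: 0.0003
t: 4.48
eef_pos: [0.4789, 0.0569, 0.1329]
ee_rot: [-3.141, 0.002, 3.129]
force: [0.1, 0.1, -0.4]
width: 0.0007
t4.48 pos [0.4789 0.0569 0.1329] rot [-3.141e+00  2.000e-03  3.129e+00] F [ 0.11  0.07 -0.42] w0.0007
mm from left 72.5 across 0.6 above rail -1.1
```

The force dropped to zero and the tip sank below the rail top at about 72 mm. This agrees with the wrist-camera notch at 58–97 mm. Next I'll centre the tip and press.

```bash
python3 -m handwheel '[[[0,0,-0.003,0,0],[0,0,-0.0055,0,0],[0,0,-0.0055,0.002,0],[0,0,-0.0055,0.004,0],[0,0,-0.0055,0.006,0],[0,0,-0.0055,0.007,0],[0,0,-0.0055,0.007,0]]]'; python3 -c "
from h import *
st()"
```

```text
t: 5.07
eef_pos: [0.4788, 0.0513, 0.1259]
ee_rot: [-3.141, 0.002, 3.129]
force: [-1.4, -1.7, 3.0]
width: 0.0005
t5.07 pos [0.4788 0.0513 0.1259] rot [-3.141e+00  2.000e-03  3.129e+00] F [-1.38 -1.73  3.04] w0.0005
mm from left 78.1 across 0.6 above rail -8.1
```

The tip is on the catch, at about 3 N with about 2 mm of travel. I'll press on.

```bash
python3 -m handwheel '[[[0,0,0,0.002,0],[0,0,0,0.004,0],[0,0,0,0.005,0],[0,0,0,0.006,0],[0,0,0,0.0065,0],[0,0,0,0.0065,0],[0,0,0,0.0065,0]]]'
python3 - <<'E'
from h import *
import cv2
st(); cv2.imwrite("pics/side2.png",grab_frame("side"))
E
```

```text
t: 5.65
eef_pos: [0.4789, 0.0513, 0.1202]
ee_rot: [-3.14, 0.002, 3.129]
force: [-6.0, -0.2, 12.3]
width: 0.0005
t5.65 pos [0.4789 0.0513 0.1202] rot [-3.140e+00  2.000e-03  3.129e+00] F [-6.02 -0.24 12.29] w0.0005
mm from left 78.1 across 0.6 above rail -13.8
```

View pics/side2.png

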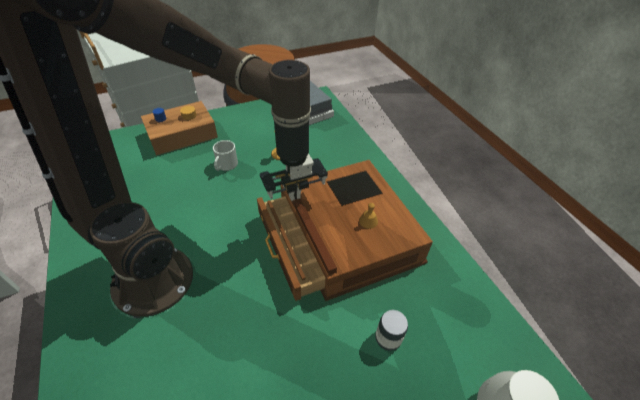

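The side view shows the drawer out towards the robot, with its front edge running from about (262,200) to (300,293), clear of the fingers. I'll hold briefly so it reaches its stop, then lift straight up.

```bash
python3 -m handwheel '[[[0,0,0,0,0],[0,0,0,0,0],[0,0,0,0,0],[0,0,0,0,0],[0,0,0,0,0],[0,0,0,0,0],[0,0,0,-0.004,0],[0,0,0,-0.01,0],[0,0,0,-0.02,0],[0,0,0,-0.04,0],[0,0,0,-0.07,0],[0,0,0,-0.1,0],[0,0,0,-0.12,0],[0,0,0,-0.12,0],[0,0,0,-0.12,0]]]'
python3 - <<'E'
from h import *
import cv2
st()
a=grab_frame("side"); b=grab_frame("top"); w=grab_frame("wrist")
cv2.imwrite("pics/side3.png",cv2.convertScaleAbs(cv2.resize(a[90:370,160:480],None,fx=2,fy=2),alpha=1.5)); cv2.imwrite("pics/top3.png",b); cv2.imwrite("pics/w3.png",w)
E
```

```text
t: 6.95
eef_pos: [0.4791, 0.0518, 0.2419]
ee_rot: [3.141, 0.005, 3.129]
force: [-0.2, -0.1, -0.2]
width: 0.0006
t6.95 pos [0.4791 0.0518 0.2419] rot [3.141 0.005 3.129] F [-0.21 -0.08 -0.18] w0.0006
mm from left 77.6 across 0.9 above rail 107.9
```

View pics/side3.png

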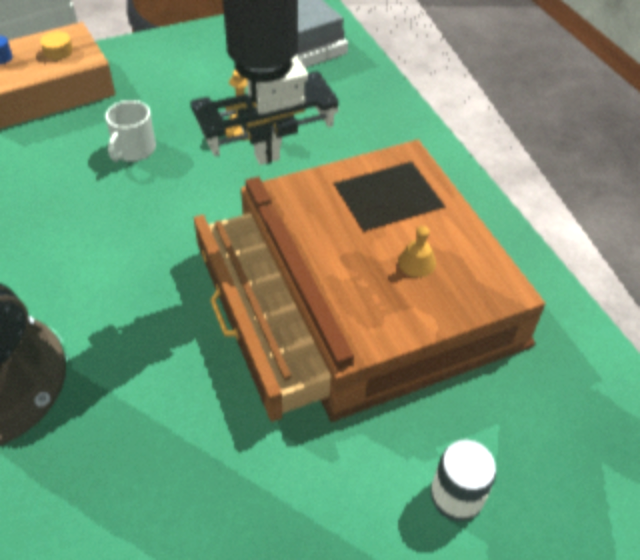

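View pics/top3.png

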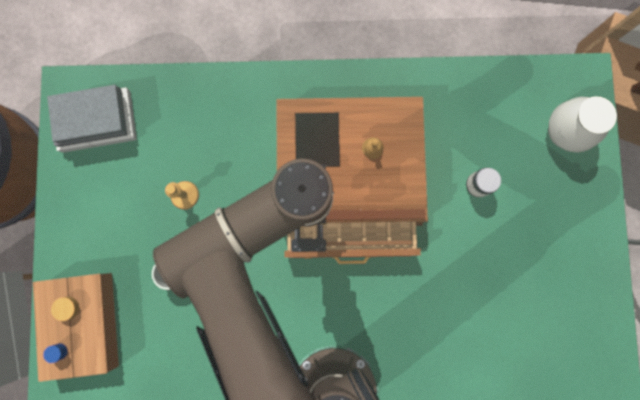

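View pics/w3.png

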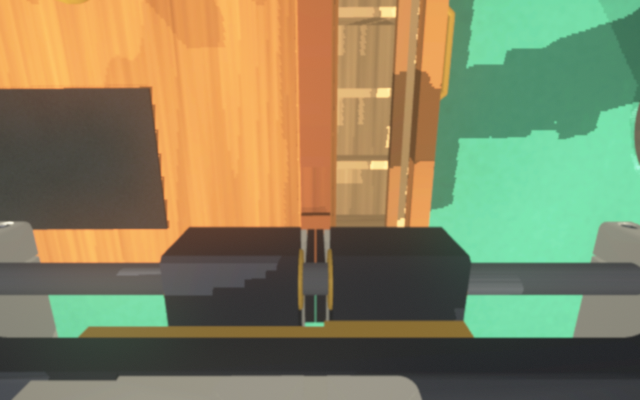

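All three views show the drawer fully out and the gripper clear. The bell, tin and candlestick sit at the same top-view pixels as before (373,148; 485,182; 183,194). The mug is partly hidden by the arm in the top view but shows in the side view. I'll check the drawer extension and object shifts, then hand in.

Run:
```python
from h import *
import cv2
b=cv2.imread("pics/top3.png"); 
for e in (.08,.09): print("predicted drawer front top edge px at",e,np.round(proj("top",tw(POSE,[[-.17-e,-.1,.089],[-.17-e,.15,.089]])),1))
col=cv2.cvtColor(b,cv2.COLOR_BGR2HSV)[245:266,402:408].mean(1); print([(245+i,int(r[0]),int(r[2])) for i,r in enumerate(col)])
a0=cv2.imread("pics/side0.png"); a=grab_frame("side")
for n,(x0,y0,x1,y1) in dict(mug=(208,138,240,172),bell=(355,200,380,232),tin=(372,306,410,350)).items():
    r=cv2.matchTemplate(a[y0-10:y1+10,x0-10:x1+10],a0[y0:y1,x0:x1],cv2.TM_CCOEFF_NORMED); print(n,np.array(cv2.minMaxLoc(r)[3])-10,r.max())
st()
```

```text
predicted drawer front top edge px at 0.08 [[390.4 252. ]
 [297.1 252.9]]
predicted drawer front top edge px at 0.09 [[390.5 255.8]
 [297.1 256.6]]
[(245, 16, 150), (246, 17, 145), (247, 16, 140), (248, 14, 153), (249, 12, 164), (250, 12, 169), (251, 12, 171), (252, 12, 170), (253, 12, 170), (254, 12, 163), (255, 13, 137), (256, 26, 100), (257, 68, 103), (258, 73, 105), (259, 73, 104), (260, 72, 104), (261, 72, 103), (262, 73, 103), (263, 74, 104), (264, 73, 104), (265, 74, 105)]
mug [0 0] 0.99525046
bell [0 0] 0.9476665
tin [0 0] 0.9897489
t7.15 pos [0.478  0.0512 0.2393] rot [-3.14   0.     3.129] F [1.14 0.22 0.22] w0.0005
mm from left 78.2 across -0.2 above rail 105.3
```

The drawer edge is at row 255.5, which means about 90 mm out. The fingers hide the catch, so I'll shift left in free space for one look.

```bash
python3 -m handwheel '[[[0,0,0.02,-0.02,0],[0,0,0.045,-0.02,0],[0,0,0.06,-0.02,0],[0,0,0.065,-0.02,0],[0,0,0.065,-0.02,0],[0,0,0.065,-0.02,0]]]'
python3 - <<'E'
from h import *
import cv2
w=grab_frame("wrist"); cv2.imwrite("pics/w4.png",cv2.resize(w[60:235,230:430],None,fx=3.4,fy=3.4,interpolation=cv2.INTER_CUBIC)); st()
E
```

```text
t: 7.65
eef_pos: [0.4784, 0.1159, 0.2584]
ee_rot: [-3.139, -0.001, 3.13]
force: [-1.1, 0.5, -0.4]
width: 0.0003
t7.70 pos [0.4785 0.1157 0.2586] rot [-3.139e+00 -1.000e-03  3.129e+00] F [-0.08 -0.32  0.1 ] w0.0000
mm from left 13.7 across -0.6 above rail 124.6
```

View pics/w4.png

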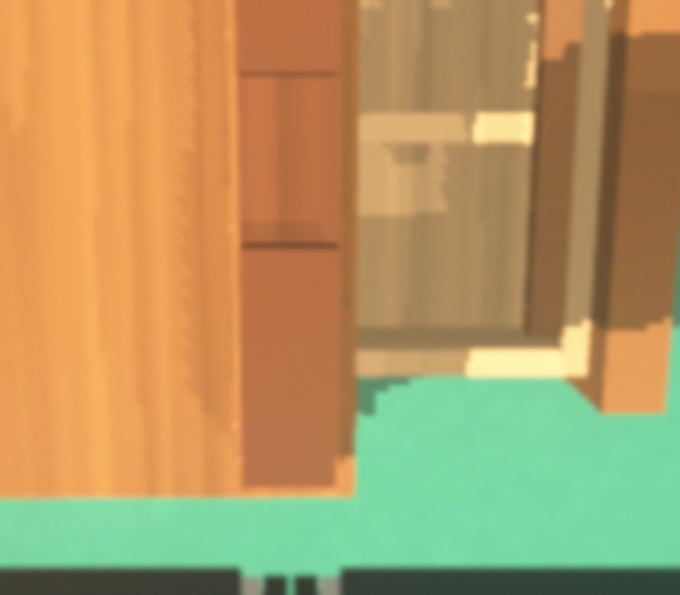

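The notch, between crop rows 73 and 245, looks as shallow as it did before the press, so the catch is back up. The drawer stands open to its right. I'm handing in.

```bash
python3 -c "
from station import arm
print(arm.job_done())"
```

```text
the job is handed in; nothing more can be done
None
```

The till is open. I handed the job in at about 7.7 s of the 64 s allowed, and it reports no verdict.

**What I did:** I located the till from the side and top cameras, with fit errors of 1.3 pixels or less. I set the closed fingertip on the rail 21 mm from its left end at about 6 N and slid it right. The notch showed as the force falling to zero by about 72 mm, which agrees with the wrist camera's 57–97 mm. I pressed the catch fully down at 78 mm, to 13.8 mm below the rail top. The drawer sprang out while I held it, and I lifted the finger straight up.

**Last checks:**
- **Drawer:** its front edge is at the pixel row for about 90 mm out, which is its stop.
- **Catch:** it looks back up, with the notch as shallow as before the press. I judged that by eye only.
- **Objects:** the mug, bell and tin had not moved in the side view. The candlestick sat at the same place in the top view, judged by eye only.
- **Contact:** the tool force was within noise, with the gripper clear of everything.

None of the checks disagreed.

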